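Unhook the lid of an instrument cassette with the hinge-bar fork

ROBOT

A 6-joint arm with a two-finger parallel gripper is mounted at the origin on the work surface. World frame = base frame: x ahead of the robot, y to its left, z up, the work surface at z = 0. Lengths are in mm, angles in rad, forces in N, time in s.
With the tool pointing down it reaches from about 425 to 1125 mm from the base axis. Payload 14.9 kg.
Tool frame: the origin (TCP) lies at the very end of the fingers, on their centre line; the grasp point (between the pads) lies 19 mm behind it; z points along the fingers, y is the line along which they close (so a half turn about z gives the same grasp; the last joint's range is limited). The gripper opens to 91 mm and grips with 3 to 60 N. Pads are 32 mm wide; open, the fingers measure 118 mm over their backs; the gripper's body (76 mm by 178 mm) begins 60 mm behind the grasp point.
Start: joints at [1.12, 0.379, 1.734, -0, 1.028, -0.033], TCP at [284.034, 639.799, 213.932] pointing down, gripper open.
Joint ranges: [-2.77, 2.77], [-0.74, 2.19], [0, 2.66], [-1.06, 4.2], [0.31, 2.87], [-3.08, 3.08]. Speed limits (rad/s): [1.89, 1.89, 2.39, 3.14, 3.14, 3.14].

INTERFACE

Orientations are given as a rotation vector (axis times angle).
In Python, from bench import robot, read_camera, camera_params gives the robot as it stands. The module is installed in compiled form; this text tells all that it offers.
- The arm moves only by the tool step_arm, never from a script. Its argument "steps" is a list of rows, each an object of numbers: "dx", "dy", "dz": the shift along the tool's x, y, z in m; "rx", "ry", "rz": the turn, a rotation vector about the tool's x, y, z in rad; "grip": the closure, from 0 (fully open) to 1 (shut). In form: [{"dx": .., "dy": .., "dz": .., "rx": .., "ry": .., "rz": .., "grip": ..}, ...]. A call has 1 to 20 rows; each row is the pose to reach, as a shift and turn from the pose commanded when the call began, along the tool's axes at that moment; what a row does not reach only later rows make up. A row lasts 1/8 s, in which the tool goes at most 62.5 mm and 10.7 degrees, less where a joint would pass 70% of its speed; a pose out of reach is approached as far as the arm can. A call with a gripper value outside its range is refused whole. The fingers move at their own pace and stop on an object; the grip force is fixed at half the most. Time passes only in rows, so rows that repeat a pose let the fingers close. It gives the time, the measured TCP pose, the force, the opening and the grip force at its end, in the units of the state.
- robot.sense(): the state, without advancing time (a new reading comes with each control period).
- read_camera(name): name is "scene" or "top" or "wrist"; returns (picture, depth): 384x512x3 uint8, red, green, blue; 384x512 float32, mm along the optical axis (not along the pixel's ray), 0 where there is no reading.
- camera_params(name): a dict with "vertical_fov" (degrees; the focal length in pixels is half the picture's height over the tangent of half this angle, whatever the lens; pixels are square), "cx", "cy" (the principal point, pixels), "extrinsics" (4x4, takes a point from camera to world coordinates); the wrist camera has in their place "hand_eye" (4x4, takes a point from camera to tool coordinates, whose origin is the TCP and whose axes are the flange's). Camera axes: x right, y down, z forward; pixel columns grow to the right and rows downward; lengths in mm; the calibration is good to about 2 mm. A picture is of the moment at which its call begins: read the wrist's pose just before it. camera_params takes no time and is no camera call.
- robot.sign_off(): hands the job in; it is judged then, once.
The state is a dict: "time_s": time; "joints": joint angles; "joint_vel": joint speeds; "joint_torque": joint torques, N m; "ee_pos": TCP position; "orientation": TCP orientation; "contact_force": force on the tool from outside, world axes, zero at the start; "ft_torque": the same for the moment, N m; "gripper_width": finger opening in mm; "grip_force": force on a finger pad.
Only numpy, scipy, OpenCV 4.12 (cv2) and the standard library are available. Lean on these libraries where they do the work, as an engineer would, in place of code of your own. Each camera call takes 0.05 s, during which the arm holds its last target. There are 200 camera calls.

TASK

Take the lid off the open instrument cassette so that it can be washed: with the forked tool from the white stand, press the collar of the sprung hinge bar inwards until the bar's tip is out of its hole, and with the bar held in, draw the lid away from the case along the counter, about 40 mm, until both ends of its hinge are well clear of the lugs. Leave the lid lying flat on the counter there, put the tool back upright in its stand, and leave the things around as they are.

Things in the scene. Friction and masses are not known exactly. Their poses are not given: they have to be found in the camera images.
- case: Base half of a steel cassette, fixed: open pan 110 (x) x 150 (y) x 17 mm high, instruments inside. Origin: centre of its underside, on the counter. Two lugs stick out of its -x wall (towards the robot), from x = -55 to -83 mm, z 4 to 28 mm. The lid lies open on that side. The hinge line runs along y at x = -75, z = 18 mm.
- lug_hole (a point): Centre of the 8 mm square closed hole in the +y lug, on the inner face of that lug (y = 26 mm of the case; the lug is 8 mm thick, to y = 34), on the hinge line; axes as the case's. The tip of the sprung hinge bar stands 5 mm deep in it.
- lug_notch (a point): Centre of the 8 mm notch in the other (-y) lug, on the inner face of that lug (y = -26 mm of the case), on the hinge line; axes as the case's. The notch is open to the front (-x), so the lid's fixed end pin can leave it straight in -x.
- lid: Loose lid half, 0.2 to 0.4 kg, open on the counter, inside up: pan 110 x 150 x 17 mm, walls 3 mm, at x = -130 to -20 mm. Origin: on the counter below its hinge line, midway between the lugs; axes as the case's. On the hinge line a barrel 14 mm thick, y = -25 to 4 mm. Drawn off by the bar, its tip passes the lug after 11 mm; the lid may swing about the end pin, so see that both ends come clear.
- collar (a point): Centre of the outer (+y) face of the collar of the sprung hinge bar, 18 mm above the counter; axes as the lid's. The collar is a disc 17 mm across, 3 mm thick, on the 6 mm bar, which lies along y. 10 mm of bare bar lie between it and the +y lug: the fork goes in there from above, astride the bar, and pushes the collar in -y. Free along x: 20 mm to each side of the bar's axis.
- hinge_bar (a joint): How far the sprung hinge bar is pressed into the barrel (in -y), in m: 0 is out, 0.009 the stop. The spring takes 1.5 N to start and 3.5 N at the stop. Beyond 0.005 the tip is out of the lug's hole. It springs back when let go.
- bar_tip (a point): Tip of the sprung hinge bar, on its axis, 15 mm from the collar's outer face; axes as the lid's. In the +y lug's hole at the start.
- end_pin (a point): End of the fixed pin (6 mm thick) at the lid's other (-y) end, on the hinge line, 34 mm from the lid's middle; axes as the lid's. In the -y lug's notch at the start.
- fork: Forked steel tool, 0.12 kg, upright in the stand, fork down. Origin: middle of the handle; z up along it, x from prong to prong, y through the thickness. Handle 26 (x) x 14 (y) x 68 mm: grip it across the 14 mm, the direction in which the fork presses. Shoulder 38 x 22 x 5 mm below the handle (z -39 to -34 mm), then a blade 21 x 3.5 mm. Half a turn about z makes no difference.
- fork_tip (a point): Point midway between the ends of the fork's two prongs, 91 mm below the middle of the handle; axes as the tool's. The prongs are 22 mm long and 3.5 mm thick (y); the slot between them is 10 mm wide, about 14 mm at the ends, 21 mm over all.
- stand: White plastic block 80 (x) x 66 (y) x 60 mm high, fixed, left or right of the cassette, with a slot 29 (x) x 12 (y) mm right through the middle of its top. Origin: centre of its underside. The tool hangs in the slot by its shoulder, tool x along the stand's x, middle of the handle 99 mm above the counter.
- tube_rack: White tube rack with three capped tubes, 120 x 60 mm, 98 mm high, loose, on the other side of the cassette from the stand. Origin: centre of its underside. Leave it alone.
- jar: Small amber jar, 60 mm wide, 52 mm high, loose. Origin: centre of its underside. Leave it alone.
- tray: Blue plastic tray 150 x 100 x 25 mm, loose. Origin: centre of its underside. Leave it alone.
Mind the look-alikes: they are no part of the job. What is shaped like the lid but pink is not meant.

How it is judged:
By the outcome, as a careful person would: the job done as asked, in the order asked, and still so for the second after the job is handed in, with the robot touching nothing.
It also fails if it takes over 48 s, if anything falls off the work surface, if the arm or the gripper's body presses on something with over 40 N, if the wrist force passes 120 N, or if a joint passes its speed limit or range.

## Working session

There is one attempt and no reset: what is moved stays moved. The work goes in short steps, Python scripts to look and compute and a tool call to move; the robot and the scene stay as the last step left them, time stands still between calls to the robot, and variables do not carry over. Pictures are saved under pics/ and viewed, at most 10 in all, crops included, and the job is handed in when it is done.

Besides the shell and the picture viewer there is one more tool, called after "Call:" in YAML: its name, and indented under it one key for each argument. step_arm: Moves the arm, as the interface text tells. Its arguments: {"type":"object","properties":{"steps":{"type":"array"}},"required":["steps"]}

```bash
mkdir -p pics; cat > h.py <<'E'
import numpy as np, cv2
from scipy.spatial.transform import Rotation as R
from bench import robot, read_camera, camera_params
def cam(name):
    p=camera_params(name); s=robot.sense(); im,d=read_camera(name)
    f=192/np.tan(np.radians(p['vertical_fov'])/2)
    if name=='wrist':
        T=np.eye(4); T[:3,:3]=R.from_rotvec(s['orientation']).as_matrix(); T[:3,3]=s['ee_pos']
        E=T@np.array(p['hand_eye'])
    else: E=np.array(p['extrinsics'])
    return im,d,(f,p['cx'],p['cy'],E)
def plane(c,u,v,z):
    f,cx,cy,E=c; u=np.asarray(u,float);v=np.asarray(v,float)
    r=np.stack([(u-cx)/f,(v-cy)/f,np.ones_like(u)],-1)@E[:3,:3].T
    return E[:3,3]+r*((z-E[2,3])/r[...,2])[...,None]
def cloud(c,d):
    f,cx,cy,E=c; v,u=np.indices(d.shape)
    return np.stack([(u-cx)/f*d,(v-cy)/f*d,d],-1)@E[:3,:3].T+E[:3,3]
E
python3 - <<'E'
from h import *
for n in('top','scene'):
    im,d,c=cam(n); cv2.imwrite(f'pics/{n}0.png',cv2.resize(im[:,:,::-1],(768,576))); np.savez(f'{n}0.npz',im=im,d=d,f=c[0],cx=c[1],cy=c[2],E=c[3])
    print(n,c[0],c[3].round(2).tolist())
s=robot.sense();print(s)
E
```

```text
top 439.1609067366885 [[0.0, -0.99, 0.14, 359.02], [-1.0, -0.0, 0.0, -18.29], [-0.0, -0.14, -0.99, 1085.54], [0.0, 0.0, 0.0, 1.0]]
scene 426.6457045841888 [[-0.56, 0.66, -0.5, 1004.57], [0.83, 0.45, -0.33, 324.04], [0.01, -0.6, -0.8, 845.83], [0.0, 0.0, 0.0, 1.0]]
{'time_s': 0.1, 'joints': array([ 1.11970816e+00,  3.79332548e-01,  1.73472065e+00,  3.38704262e-05,
        1.02847068e+00, -3.33360445e-02]), 'joint_vel': array([ 0.00233888,  0.0011976 , -0.00199849,  0.00207406, -0.00070381,
        0.00071515]), 'joint_torque': array([-9.09456739e-04, -7.65042472e+01, -4.35296845e+01,  6.51750457e-02,
        3.98404605e-02, -6.51217465e-05]), 'ee_pos': array([283.86555286, 639.48234935, 213.37118178]), 'orientation': array([-6.51416948e-01, -3.07305681e+00,  1.40902428e-03]), 'contact_force': array([ 0.28430073, -0.60990055, -0.44245987]), 'ft_torque': array([-0.00799705, -0.01019089,  0.04814281]), 'grip_force': 0.0, 'gripper_width': 91.00455046793311}
```

View pics/top0.png

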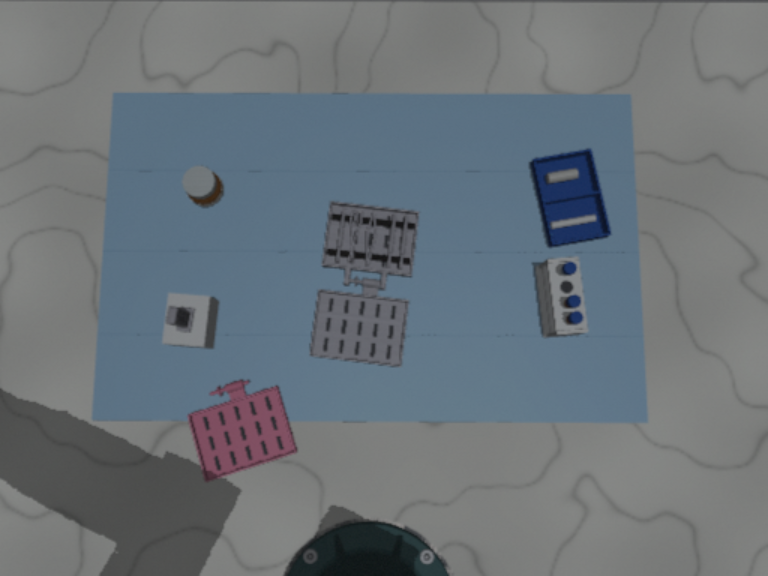

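View pics/scene0.png

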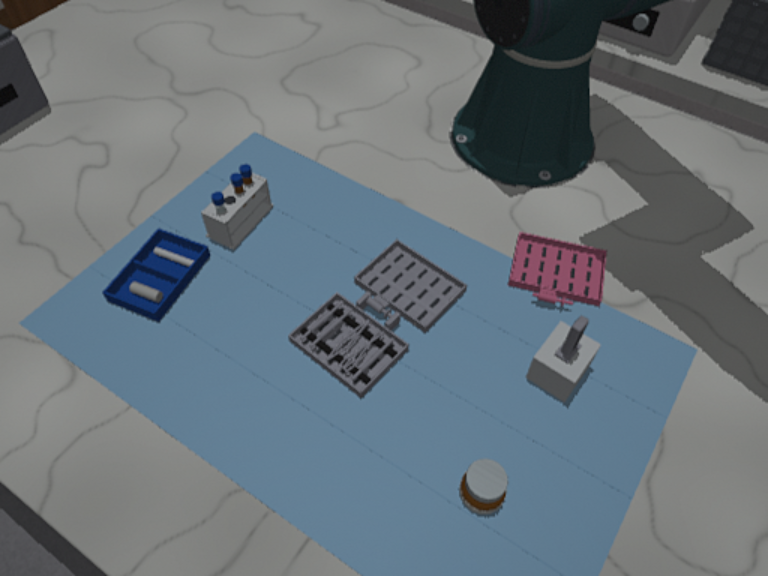

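Top view (768 px wide): the case is at (370,240), with instruments, and the grey lid at (360,327), with the hinge between them at about (365,282). The stand with the tool is at (190,320), the rack at (562,297), the tray at (570,198) and the jar at (203,186). Two things are lid-shaped, grey at (360,327) and pink at (243,432). The grey one is meant, because it is hinged to the case and not pink.

```bash
python3 - <<'E'
from h import *
z=np.load('top0.npz'); im=z['im'];d=z['d'];c=(float(z['f']),float(z['cx']),float(z['cy']),z['E'])
hsv=cv2.cvtColor(im,cv2.COLOR_RGB2HSV); P=cloud(c,d)
def rect(m,n,zz):
    v,u=np.nonzero(m); p=plane(c,u,v,zz)[:,:2].astype(np.float32)
    r=cv2.minAreaRect(p); print(n,len(u),'med',np.median(p,0).round(1),'rect',np.round(r[0],1),np.round(r[1],1),round(r[2],2))
U=np.indices(d.shape)
def box(x0,x1,y0,y1): return (U[1]>x0/1.5)&(U[1]<x1/1.5)&(U[0]>y0/1.5)&(U[0]<y1/1.5)
rect(box(150,225,285,355)&(P[...,2]>50)&(P[...,2]<72),'stand top',60)
rect(box(150,225,285,355)&(P[...,2]>115),'handle top',133)
g=(hsv[...,1]<60)
rect(g&box(300,430,195,277),'case',17)
rect(g&box(300,415,293,370),'lid',17)
rect(g&box(300,430,270,293),'hinge',18)
for n,b in(('stand',box(150,225,285,355)),('case',box(320,420,200,280)),('lid',box(310,405,290,365))): print(n,np.percentile(P[b][:,2],[5,50,90,99]).round(1))
x=cv2.resize(im[170:250,195:290,::-1],(760,640),interpolation=cv2.INTER_CUBIC)[:600]
y=cv2.resize(im[180:245,95:160,::-1],(600,600),interpolation=cv2.INTER_CUBIC)
cv2.imwrite('pics/c1.png',cv2.resize(np.hstack([x,y]),(800,353)))
E
```

```text
stand top 824 med [449.3 281.1] rect [453.8 287. ] [68.8 80.3] 85.38
handle top 112 med [451.6 284.8] rect [458.8 280.6] [89.5 90.8] 24.08
case 2725 med [ 5.935e+02 -2.000e-01] rect [588.6   1.2] [151.1 125.4] 83.29
lid 2778 med [444.4  16. ] rect [447.3  17.8] [151.2 112.9] 83.25
hinge 333 med [520.4   1.6] rect [520.5   8.9] [ 34.8 152.4] 0.17
stand [ -2.3  19.3  64.4 133.5]
case [-1.3  4.  18.2 28.1]
lid [-1.1  2.8  7.9 19.2]
```

View pics/c1.png

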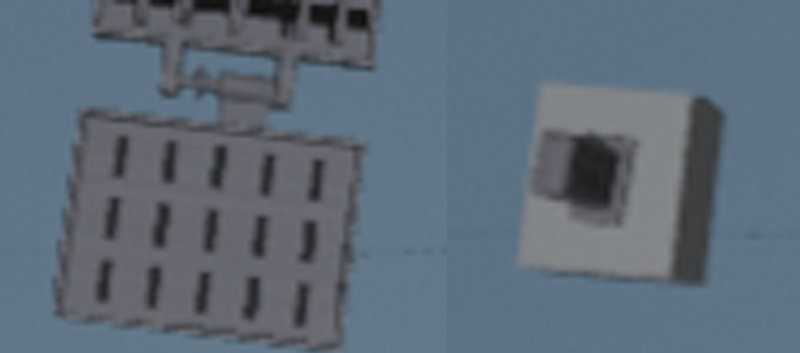

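Stand, lid and case sizes agree with the given ones, and both yaws are about -5 to -7°. Next I'll look from the wrist camera above the stand.

```bash
cat >> h.py <<'E'
def go(pos,ydir=None):
    """shift/turn (tool axes) to TCP pos, tool straight down with tool y at world angle ydir (deg)"""
    s=robot.sense(); M=R.from_rotvec(s['orientation']).as_matrix()
    d=M.T@(np.array(pos)-s['ee_pos']); out=[*d.round(1)]
    if ydir is not None:
        a=np.radians(ydir); y=np.array([np.cos(a),np.sin(a),0]); z=np.array([0,0,-1.]); N=np.stack([np.cross(y,z),y,z],1)
        out+=[*R.from_matrix(M.T@N).as_rotvec().round(3)]
    print('move',out)
E
python3 - <<'E'
from h import *
go([440,287,270],84.5)
print(np.round(camera_params('wrist')['hand_eye'],2))
E
```

```text
move [np.float64(-285.7), np.float64(-258.9), np.float64(-56.4), np.float64(-0.001), np.float64(-0.0), np.float64(-0.322)]
[[   0.     -0.96   -0.3    83.68]
 [   1.     -0.      0.     -0.8 ]
 [  -0.     -0.3     0.96 -170.09]
 [   0.      0.      0.      1.  ]]
```

Call:
step_arm:
  steps:
    - {"dx": -0.286, "dy": -0.259, "dz": -0.056, "rz": -0.322, "grip": 0}
    - {"dx": -0.286, "dy": -0.259, "dz": -0.056, "rz": -0.322, "grip": 0}
    - {"dx": -0.286, "dy": -0.259, "dz": -0.056, "rz": -0.322, "grip": 0}
    - {"dx": -0.286, "dy": -0.259, "dz": -0.056, "rz": -0.322, "grip": 0}
    - {"dx": -0.286, "dy": -0.259, "dz": -0.056, "rz": -0.322, "grip": 0}
    - {"dx": -0.286, "dy": -0.259, "dz": -0.056, "rz": -0.322, "grip": 0}
    - {"dx": -0.286, "dy": -0.259, "dz": -0.056, "rz": -0.322, "grip": 0}
    - {"dx": -0.286, "dy": -0.259, "dz": -0.056, "rz": -0.322, "grip": 0}
    - {"dx": -0.286, "dy": -0.259, "dz": -0.056, "rz": -0.322, "grip": 0}
    - {"dx": -0.286, "dy": -0.259, "dz": -0.056, "rz": -0.322, "grip": 0}

```text
$.steps[0]: bad value
```

```bash
python3 - <<'E'
from h import *
im,d,c=cam('wrist'); P=cloud(c,d); s=robot.sense(); print(s['ee_pos'],s['time_s'])
cv2.imwrite('pics/w1.png',im[:,:,::-1])
np.savez('w1.npz',im=im,d=d,f=c[0],cx=c[1],cy=c[2],E=c[3])
near=(abs(P[...,0]-453)<70)&(abs(P[...,1]-287)<70)&(d>0)
def rect(m,n,zz):
    k,l,st,_=cv2.connectedComponentsWithStats(m.astype(np.uint8)); m=l==1+st[1:,4].argmax()
    v,u=np.nonzero(m); p=plane(c,u,v,zz)[:,:2].astype(np.float32); r=cv2.minAreaRect(p)
    print(n,len(u),P[m][:,2].mean().round(1),'med',np.median(p,0).round(1),np.round(r[0],1),np.round(r[1],1),round(r[2],2),'px',u.min(),u.max(),v.min(),v.max())
rect(near&(abs(P[...,2]-60)<5),'top',60)
rect(near&(abs(P[...,2]-133)<4),'handle',133)
rect(near&(abs(P[...,2]-65)<60)&(P[...,2]>128),'h2',133)
rect(near&(P[...,2]>100),'h3',133)
E
```

```text
[283.91091369 639.51660354 213.45313501] 0.15Traceback (most recent call last):
  File "<stdin>", line 10, in <module>
  File "<stdin>", line 7, in rect
ValueError: attempt to get argmax of an empty sequence
```

View pics/w1.png

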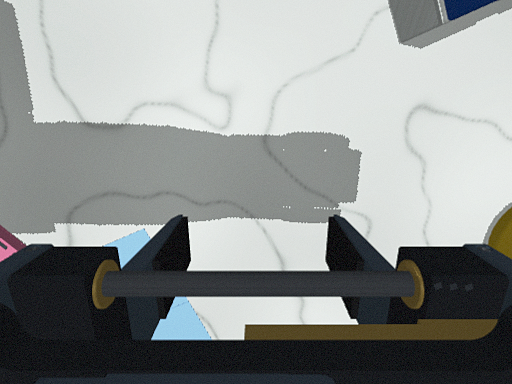

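The wrist picture shows bare counter, with the gripper filling rows above about 215. The move was refused, probably because every key is needed, so I'll send them all.

Call:
step_arm:
  steps:
    - {"dx": -0.277, "dy": -0.26, "dz": -0.056, "rx": 0, "ry": 0, "rz": -0.322, "grip": 0.0}
    - {"dx": -0.277, "dy": -0.26, "dz": -0.056, "rx": 0, "ry": 0, "rz": -0.322, "grip": 0.0}
    - {"dx": -0.277, "dy": -0.26, "dz": -0.056, "rx": 0, "ry": 0, "rz": -0.322, "grip": 0.0}
    - {"dx": -0.277, "dy": -0.26, "dz": -0.056, "rx": 0, "ry": 0, "rz": -0.322, "grip": 0.0}
    - {"dx": -0.277, "dy": -0.26, "dz": -0.056, "rx": 0, "ry": 0, "rz": -0.322, "grip": 0.0}
    - {"dx": -0.277, "dy": -0.26, "dz": -0.056, "rx": 0, "ry": 0, "rz": -0.322, "grip": 0.0}
    - {"dx": -0.277, "dy": -0.26, "dz": -0.056, "rx": 0, "ry": 0, "rz": -0.322, "grip": 0.0}
    - {"dx": -0.277, "dy": -0.26, "dz": -0.056, "rx": 0, "ry": 0, "rz": -0.322, "grip": 0.0}
    - {"dx": -0.277, "dy": -0.26, "dz": -0.056, "rx": 0, "ry": 0, "rz": -0.322, "grip": 0.0}
    - {"dx": -0.277, "dy": -0.26, "dz": -0.056, "rx": 0, "ry": 0, "rz": -0.322, "grip": 0.0}

```text
time_s: 1.4
ee_pos: [431.2, 290.7, 269.6]
orientation: [-0.148, -3.138, 0.0]
contact_force: [0.4, 1.1, -0.4]
gripper_width: 91.2
grip_force: 0.0
```

```bash
cat > m.py <<'E'
from h import *
im,d,c=cam('wrist'); P=cloud(c,d); s=robot.sense(); print(s['ee_pos'],s['time_s'])
cv2.imwrite('pics/w2.png',im[:,:,::-1])
np.savez('w2.npz',im=im,d=d,f=c[0],cx=c[1],cy=c[2],E=c[3])
near=(abs(P[...,0]-453)<70)&(abs(P[...,1]-287)<70)&(d>0)
def rect(m,n,zz):
    k,l,st,_=cv2.connectedComponentsWithStats(m.astype(np.uint8)); m=l==1+st[1:,4].argmax()
    v,u=np.nonzero(m); p=plane(c,u,v,zz)[:,:2].astype(np.float32); r=cv2.minAreaRect(p)
    print(n,len(u),P[m][:,2].mean().round(1),'med',np.median(p,0).round(1),np.round(r[0],1),np.round(r[1],1),round(r[2],2),'px',u.min(),u.max(),v.min(),v.max())
rect(near&(abs(P[...,2]-60)<5),'top',60)
rect(near&(abs(P[...,2]-133)<4),'handle',133)
E
python3 m.py
```

```text
[431.23267726 290.61656391 269.62993442] 1.45
top 2182 59.6 med [445.5 287.9] [452.8 285.7] [65.8 80.8] 85.5 px 232 280 157 213
handle 253 131.8 med [452.1 285.8] [452.3 285.8] [13.8 25.5] 84.14 px 250 262 192 213
```

View pics/w2.png

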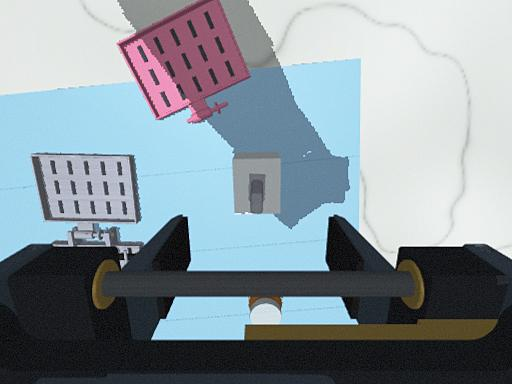

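The wrist view shows the stand at (256,184) with the handle end at (257,195). Top and handle both measure the right size and height (80.8 x 65.8 at z 60, 25.5 x 13.8 at z 132). I'll take the tool.

```bash
python3 -c "
from h import *
go([452.4,285.8,85],84.9)"
```

```text
move [np.float64(-21.6), np.float64(-2.7), np.float64(184.6), np.float64(-0.0), np.float64(-0.0), np.float64(-0.005)]
```

Call:
step_arm:
  steps:
    - {"dx": -0.0215, "dy": -0.0027, "dz": 0.03, "rx": 0, "ry": 0, "rz": -0.005, "grip": 0.0}
    - {"dx": -0.0215, "dy": -0.0027, "dz": 0.08, "rx": 0, "ry": 0, "rz": -0.005, "grip": 0.0}
    - {"dx": -0.0215, "dy": -0.0027, "dz": 0.13, "rx": 0, "ry": 0, "rz": -0.005, "grip": 0.0}
    - {"dx": -0.0215, "dy": -0.0027, "dz": 0.165, "rx": 0, "ry": 0, "rz": -0.005, "grip": 0.0}
    - {"dx": -0.0215, "dy": -0.0027, "dz": 0.1845, "rx": 0, "ry": 0, "rz": -0.005, "grip": 0.0}
    - {"dx": -0.0215, "dy": -0.0027, "dz": 0.1845, "rx": 0, "ry": 0, "rz": -0.005, "grip": 0.0}
    - {"dx": -0.0215, "dy": -0.0027, "dz": 0.1845, "rx": 0, "ry": 0, "rz": -0.005, "grip": 0.7}
    - {"dx": -0.0215, "dy": -0.0027, "dz": 0.1845, "rx": 0, "ry": 0, "rz": -0.005, "grip": 0.95}
    - {"dx": -0.0215, "dy": -0.0027, "dz": 0.1845, "rx": 0, "ry": 0, "rz": -0.005, "grip": 1.0}
    - {"dx": -0.0215, "dy": -0.0027, "dz": 0.1845, "rx": 0, "ry": 0, "rz": -0.005, "grip": 1.0}
    - {"dx": -0.0215, "dy": -0.0027, "dz": 0.1845, "rx": 0, "ry": 0, "rz": -0.005, "grip": 1.0}
    - {"dx": -0.0215, "dy": -0.0027, "dz": 0.1845, "rx": 0, "ry": 0, "rz": -0.005, "grip": 1.0}

```text
time_s: 2.95
ee_pos: [452.9, 285.0, 85.4]
orientation: [-0.143, -3.138, 0.0]
contact_force: [-0.8, -0.2, -0.2]
gripper_width: 34.3
grip_force: 0.0
```

Call:
step_arm:
  steps:
    - {"dx": 0, "dy": 0, "dz": 0, "rx": 0, "ry": 0, "rz": 0, "grip": 1.0}
    - {"dx": 0, "dy": 0, "dz": 0, "rx": 0, "ry": 0, "rz": 0, "grip": 1.0}
    - {"dx": 0, "dy": 0, "dz": 0, "rx": 0, "ry": 0, "rz": 0, "grip": 1.0}
    - {"dx": 0, "dy": 0, "dz": 0, "rx": 0, "ry": 0, "rz": 0, "grip": 1.0}

```text
time_s: 3.45
ee_pos: [452.9, 285.1, 85.4]
orientation: [0.142, 3.138, 0.0]
contact_force: [-0.3, 0.8, 0.6]
gripper_width: 13.8
grip_force: 30.0
```

```bash
python3 -c "
from h import *
go([545,5,225],83.3)"
```

```text
move [np.float64(-117.1), np.float64(-270.6), np.float64(-139.6), np.float64(0.0), np.float64(0.0), np.float64(0.026)]
```

Call:
step_arm:
  steps:
    - {"dx": 0, "dy": 0, "dz": -0.02, "rx": 0, "ry": 0, "rz": 0, "grip": 1.0}
    - {"dx": 0, "dy": 0, "dz": -0.06, "rx": 0, "ry": 0, "rz": 0, "grip": 1.0}
    - {"dx": 0, "dy": 0, "dz": -0.11, "rx": 0, "ry": 0, "rz": 0, "grip": 1.0}
    - {"dx": 0, "dy": 0, "dz": -0.139, "rx": 0, "ry": 0, "rz": 0, "grip": 1.0}
    - {"dx": -0.02, "dy": -0.045, "dz": -0.139, "rx": 0, "ry": 0, "rz": 0, "grip": 1.0}
    - {"dx": -0.04, "dy": -0.09, "dz": -0.139, "rx": 0, "ry": 0, "rz": 0.01, "grip": 1.0}
    - {"dx": -0.06, "dy": -0.14, "dz": -0.139, "rx": 0, "ry": 0, "rz": 0.026, "grip": 1.0}
    - {"dx": -0.08, "dy": -0.185, "dz": -0.139, "rx": 0, "ry": 0, "rz": 0.026, "grip": 1.0}
    - {"dx": -0.1, "dy": -0.23, "dz": -0.139, "rx": 0, "ry": 0, "rz": 0.026, "grip": 1.0}
    - {"dx": -0.117, "dy": -0.27, "dz": -0.139, "rx": 0, "ry": 0, "rz": 0.026, "grip": 1.0}
    - {"dx": -0.117, "dy": -0.27, "dz": -0.139, "rx": 0, "ry": 0, "rz": 0.026, "grip": 1.0}
    - {"dx": -0.117, "dy": -0.27, "dz": -0.139, "rx": 0, "ry": 0, "rz": 0.026, "grip": 1.0}

```text
time_s: 4.95
ee_pos: [544.5, 5.7, 224.2]
orientation: [-0.184, -3.136, -0.0]
contact_force: [0.5, 0.1, -0.6]
gripper_width: 13.7
grip_force: 30.0
```

```bash
python3 - <<'E'
from h import *
im,d,c=cam('wrist'); P=cloud(c,d); s=robot.sense(); print(s['ee_pos'],s['time_s'],c[0])
np.savez('w3.npz',im=im,d=d,f=c[0],cx=c[1],cy=c[2],E=c[3])
x=im[:,130:390,::-1][:270]; cv2.imwrite('pics/w3.png',cv2.resize(x,None,fx=2.2,fy=2.2,interpolation=cv2.INTER_CUBIC))
# lid rim rect at z=17
g=(cv2.cvtColor(im,cv2.COLOR_RGB2HSV)[...,1]<70)
m=g&(abs(P[...,2]-16)<5)&(d>0)&(P[...,0]<506)&(P[...,0]>370)&(abs(P[...,1]-15)<100)
v,u=np.nonzero(m);p=plane(c,u,v,17)[:,:2].astype(np.float32);r=cv2.minAreaRect(p);print(len(u),r)
E
```

```text
[544.46547542   6.15198601 224.22480525] 5.0 282.54161407338944
1260 ((449.41375732421875, 15.592437744140625), (149.26736450195312, 115.72539520263672), 83.28306579589844)
```

View pics/w3.png

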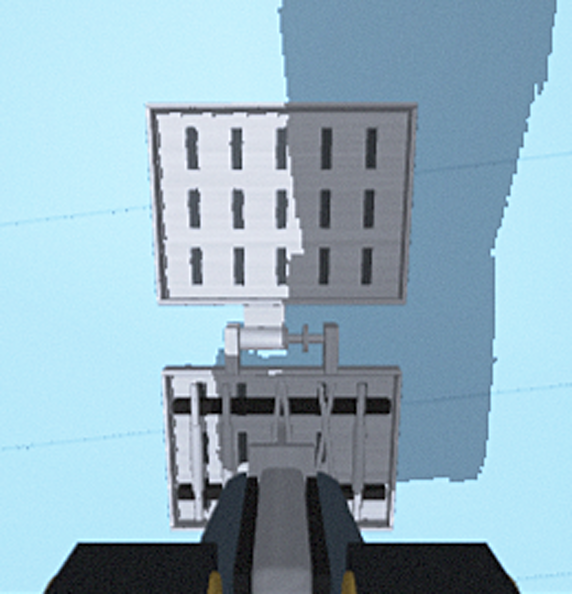

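The picture shows the hinge: lugs at crop (232,350) and (331,345), collar at (305,338), barrel at (262,337), and the fork at (281,445). I'll enlarge the hinge.

```bash
python3 - <<'E'
from h import *
z=np.load('w3.npz'); im=z['im'];d=z['d'];c=(float(z['f']),float(z['cx']),float(z['cy']),z['E'])
x=im[138:218,225:295,::-1]; cv2.imwrite('pics/w3c.png',cv2.resize(x,None,fx=7.5,fy=7.5,interpolation=cv2.INTER_NEAREST))
P=cloud(c,d)
for v in range(144,172,2): print(v,[f'{P[v,u,2]:.0f}' for u in range(230,290,2)])
for (u,v) in [(268.6,153.6)]: print(plane(c,u,v,18).round(1),plane(c,u,v,26).round(1))
E
```

```text
144 ['0', '-0', '0', '0', '0', '-1', '14', '15', '15', '15', '14', '15', '13', '14', '14', '-0', '-1', '-1', '-1', '0', '-0', '0', '0', '1', '0', '0', '-1', '1', '-0', '-1']
146 ['-0', '0', '6', '5', '4', '-1', '14', '15', '14', '13', '13', '14', '15', '14', '14', '-1', '-1', '1', '-0', '1', '0', '0', '0', '-0', '6', '5', '6', '-0', '-1', '-2']
148 ['0', '24', '24', '24', '14', '19', '17', '17', '17', '18', '18', '17', '17', '16', '17', '-2', '0', '-1', '0', '22', '-0', '-0', '0', '-1', '24', '26', '26', '-0', '-1', '1']
150 ['-0', '27', '28', '27', '11', '22', '22', '22', '22', '22', '23', '21', '21', '22', '22', '23', '1', '-0', '-1', '23', '-2', '-1', '-0', '0', '27', '27', '26', '1', '-0', '-1']
152 ['1', '28', '28', '27', '19', '24', '23', '25', '24', '24', '24', '24', '24', '24', '23', '24', '21', '18', '19', '25', '20', '21', '18', '21', '27', '29', '28', '-2', '-1', '-0']
154 ['-1', '27', '26', '27', '20', '26', '23', '24', '24', '24', '23', '23', '24', '25', '24', '24', '20', '20', '21', '25', '21', '21', '20', '20', '28', '27', '26', '-0', '1', '-1']
156 ['1', '26', '27', '
[... 702 characters left out ...]
'28', '27', '20', '1', '0', '0', '-0', '-1', '-0', '-0', '-1', '-0', '-1', '0', '-0', '2', '-1', '2', '-0', '-1', '-1', '5', '28', '27', '27', '1', '0', '-0']
166 ['5', '28', '27', '27', '21', '4', '5', '5', '5', '5', '5', '4', '5', '5', '5', '5', '4', '6', '5', '3', '5', '4', '5', '6', '29', '28', '27', '5', '6', '5']
168 ['17', '29', '28', '28', '21', '15', '17', '16', '18', '17', '17', '15', '16', '16', '16', '16', '15', '16', '17', '17', '16', '16', '15', '18', '27', '28', '28', '14', '16', '14']
170 ['1', '4', '2', '2', '3', '3', '3', '1', '3', '2', '2', '2', '2', '3', '3', '3', '4', '3', '0', '3', '3', '3', '1', '1', '1', '3', '2', '3', '2', '3']
[522.5  22.1  18. ] [521.1  21.9  26. ]
```

View pics/w3c.png

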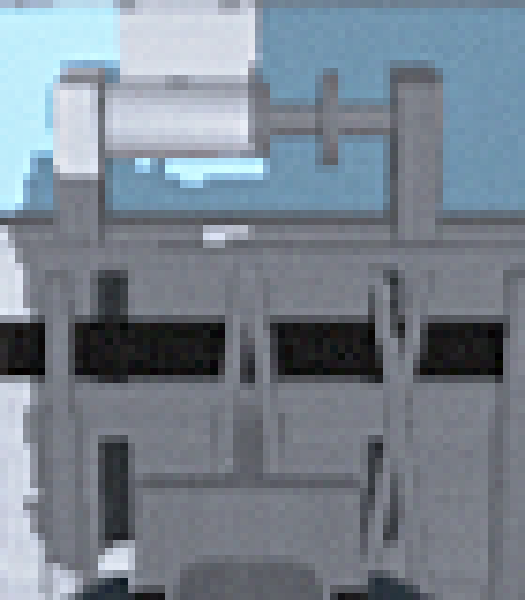

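```bash
python3 - <<'E'
from h import *
z=np.load('w3.npz'); c=(float(z['f']),float(z['cx']),float(z['cy']),z['E'])
im=z['im'];d=z['d'];P=cloud(c,d)
pt=dict(colface=(270.2,153.9,26.5),lugP=(276.9,153.9,28),lugN=(238.7,153.9,28),lugPo=(225+441/7.5,153.9,28),lugNo=(225+54/7.5,153.9,28),bar=(273.5,153.9,18),bar2=(263.5,153.9,18),barrelEnd=(225+267/7.5,153.9,22))
e=np.array([np.cos(np.radians(83.3)),np.sin(np.radians(83.3))])
for k,(u,v,h) in pt.items():
    p=plane(c,u,v,h); print(k,p.round(1),'along y:',(p[:2]@e).round(1),'along x:',(p[0]*e[1]-p[1]*e[0]).round(1))
# top edge of case wall direction (lugs rim) 
f,cx,cy,E=c; Ei=np.linalg.inv(E)
def proj(p): q=Ei[:3,:3]@p+Ei[:3,3]; return f*q[0]/q[2]+cx,f*q[1]/q[2]+cy
ee=robot.sense()['ee_pos']; print('expected fork shoulder/tip px',proj(ee+[0,0,-38]),proj(ee+[0,0,-77]))
# fork blade depth pts
m=(d>0)&(P[...,2]>135)&(P[...,2]<195)&(abs(P[...,0]-545)<35)&(abs(P[...,1]-6)<30)
q=P[m];print(len(q))
for lo in range(135,195,10):
    k=q[(q[:,2]>=lo)&(q[:,2]<lo+10)]
    if len(k): print(lo,len(k),k.min(0).round(1),k.max(0).round(1),k.mean(0).round(1))
E
```

```text
colface [521.7  24.   26.5] along y: 84.7 along x: 515.3
lugP [522.5  32.6  28. ] along y: 93.3 along x: 515.1
lugN [516.7 -16.7  28. ] along y: 43.6 along x: 515.1
lugPo [523.5  41.5  28. ] along y: 102.3 along x: 515.1
lugNo [515.7 -25.1  28. ] along y: 35.2 along x: 515.1
bar [523.6  28.6  18. ] along y: 89.5 along x: 516.7
bar2 [522.1  15.3  18. ] along y: 76.1 along x: 516.7
barrelEnd [521.   11.5  22. ] along y: 72.2 along x: 516.1
expected fork shoulder/tip px (np.float64(259.28118486744233), np.float64(217.3177430231248)) (np.float64(259.0654231016996), np.float64(201.49761284257116))
36
145 8 [534.6   4.5 148.6] [535.8   7.2 150.6] [535.    5.8 149.3]
155 16 [534.    4.5 155. ] [534.8   7.2 164.5] [534.6   5.9 159.8]
165 12 [534.3   4.6 166.1] [535.    7.1 172.9] [534.6   5.9 169.5]
```

All the checks agree: gap along y 84.6 to 94.6, bar axis along x 516.7, and the fork centred on the TCP within 0.5 mm. I'll descend into the gap at (523.6, 28.7).

```bash
python3 -c "
from h import *
go([523.6,28.7,84.0],83.3)"
```

```text
move [np.float64(23.3), np.float64(20.0), np.float64(140.2), np.float64(0.0), np.float64(-0.001), np.float64(0.001)]
```

Call:
step_arm:
  steps:
    - {"dx": 0.0233, "dy": 0.02, "dz": 0.03, "rx": 0, "ry": 0, "rz": 0, "grip": 1.0}
    - {"dx": 0.0233, "dy": 0.02, "dz": 0.07, "rx": 0, "ry": 0, "rz": 0, "grip": 1.0}
    - {"dx": 0.0233, "dy": 0.02, "dz": 0.1, "rx": 0, "ry": 0, "rz": 0, "grip": 1.0}
    - {"dx": 0.0233, "dy": 0.02, "dz": 0.108, "rx": 0, "ry": 0, "rz": 0, "grip": 1.0}
    - {"dx": 0.0233, "dy": 0.02, "dz": 0.108, "rx": 0, "ry": 0, "rz": 0, "grip": 1.0}
    - {"dx": 0.0233, "dy": 0.02, "dz": 0.108, "rx": 0, "ry": 0, "rz": 0, "grip": 1.0}

```text
time_s: 5.75
ee_pos: [524.8, 28.3, 117.7]
orientation: [0.183, 3.135, 0.0]
contact_force: [0.9, -0.2, -0.4]
gripper_width: 14.3
grip_force: 30.0
```

```bash
python3 - <<'E'
from h import *
A,dA,cA=cam('wrist'); B,dB,cB=cam('scene'); ee=robot.sense()['ee_pos'];print(ee)
go([523.6,28.7,84.0],83.3)
def proj(c,p): f,cx,cy,E=c; Ei=np.linalg.inv(E); q=Ei[:3,:3]@p+Ei[:3,3]; return np.array([f*q[0]/q[2]+cx,f*q[1]/q[2]+cy]).round(1)
for z in (18,): print(proj(cA,np.array([523.6,28.7,z])),proj(cB,np.array([523.6,28.7,z])))
a=cv2.resize(A[110:220,210:320,::-1],(500,500),interpolation=cv2.INTER_CUBIC)
u,v=proj(cB,np.array([523.6,28.7,40])).astype(int); b=B[v-25:v+25,u-15:u+15,::-1]
cv2.imwrite('pics/w4.png',np.hstack([a,cv2.resize(b,(300,500),interpolation=cv2.INTER_CUBIC)]))
E
```

```text
[524.72543769  28.17922973 117.48799364]
move [np.float64(1.2), np.float64(0.4), np.float64(33.5), np.float64(0.0), np.float64(0.002), np.float64(0.0)]
[258.8 192.9] [260.1 209.3]
```

View pics/w4.png

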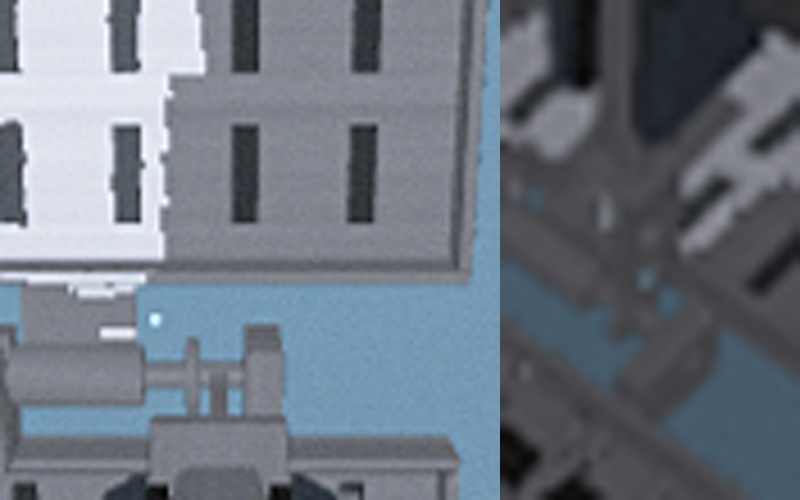

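The crop shows the prong at (218,390), between the collar (193,375) and the lug (262,370), so it is centred. I'll go down.

Call:
step_arm:
  steps:
    - {"dx": 0.001, "dy": 0.0005, "dz": 0.006, "rx": 0, "ry": 0, "rz": 0, "grip": 1.0}
    - {"dx": 0.001, "dy": 0.0005, "dz": 0.013, "rx": 0, "ry": 0, "rz": 0, "grip": 1.0}
    - {"dx": 0.001, "dy": 0.0005, "dz": 0.02, "rx": 0, "ry": 0, "rz": 0, "grip": 1.0}
    - {"dx": 0.001, "dy": 0.0005, "dz": 0.027, "rx": 0, "ry": 0, "rz": 0, "grip": 1.0}
    - {"dx": 0.001, "dy": 0.0005, "dz": 0.033, "rx": 0, "ry": 0, "rz": 0, "grip": 1.0}
    - {"dx": 0.001, "dy": 0.0005, "dz": 0.033, "rx": 0, "ry": 0, "rz": 0, "grip": 1.0}
    - {"dx": 0.001, "dy": 0.0005, "dz": 0.033, "rx": 0, "ry": 0, "rz": 0, "grip": 1.0}

```text
time_s: 6.72
ee_pos: [523.3, 28.7, 83.5]
orientation: [0.183, 3.136, -0.0]
contact_force: [-0.5, 0.6, -1.7]
gripper_width: 13.8
grip_force: 30.0
```

Call:
step_arm:
  steps:
    - {"dx": 0, "dy": -0.002, "dz": 0, "rx": 0, "ry": 0, "rz": 0, "grip": 1.0}
    - {"dx": 0, "dy": -0.004, "dz": 0, "rx": 0, "ry": 0, "rz": 0, "grip": 1.0}
    - {"dx": 0, "dy": -0.006, "dz": 0, "rx": 0, "ry": 0, "rz": 0, "grip": 1.0}
    - {"dx": 0, "dy": -0.008, "dz": 0, "rx": 0, "ry": 0, "rz": 0, "grip": 1.0}
    - {"dx": 0, "dy": -0.0095, "dz": 0, "rx": 0, "ry": 0, "rz": 0, "grip": 1.0}
    - {"dx": 0, "dy": -0.0095, "dz": 0, "rx": 0, "ry": 0, "rz": 0, "grip": 1.0}

```text
time_s: 7.48
ee_pos: [522.1, 19.2, 83.5]
orientation: [0.184, 3.136, 0.0]
contact_force: [0.4, 3.0, -0.3]
gripper_width: 14.0
grip_force: 30.0
```

```bash
cat > l.py <<'E'
from h import *
import sys
A,dA,cA=cam('wrist'); s=robot.sense();print(s['ee_pos'].round(1),s['contact_force'].round(1),s['time_s'])
np.savez(sys.argv[1]+'.npz',im=A,d=dA,f=cA[0],cx=cA[1],cy=cA[2],E=cA[3])
cv2.imwrite(f'pics/{sys.argv[1]}.png',cv2.resize(A[100:230,170:340,::-1],(784,600),interpolation=cv2.INTER_CUBIC))
E
python3 l.py w5
```

```text
[522.2  19.3  83.5] [2.2 3.  1.1] 7.525
```

View pics/w5.png

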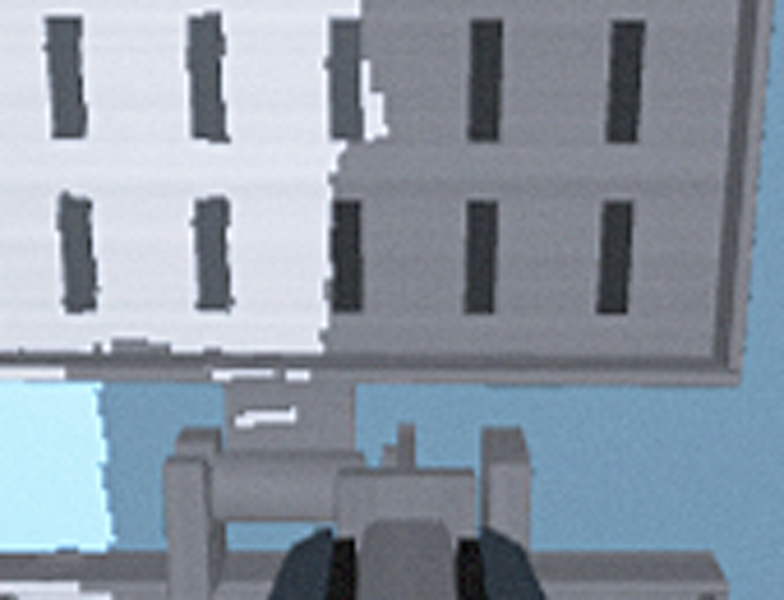

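Crop w5: the prong is at (406,445), bearing on the collar (390,455), 21 px (about 4 mm) from the barrel end (363,470). The bar is therefore in about 5 mm, at 3.0 N, and it needs about 2.3 mm more.

Call:
step_arm:
  steps:
    - {"dx": 0, "dy": -0.001, "dz": 0, "rx": 0, "ry": 0, "rz": 0, "grip": 1.0}
    - {"dx": 0, "dy": -0.002, "dz": 0, "rx": 0, "ry": 0, "rz": 0, "grip": 1.0}
    - {"dx": 0, "dy": -0.0025, "dz": 0, "rx": 0, "ry": 0, "rz": 0, "grip": 1.0}
    - {"dx": 0, "dy": -0.0025, "dz": 0, "rx": 0, "ry": 0, "rz": 0, "grip": 1.0}
    - {"dx": 0, "dy": -0.0025, "dz": 0, "rx": 0, "ry": 0, "rz": 0, "grip": 1.0}

```text
time_s: 8.15
ee_pos: [521.8, 16.8, 83.4]
orientation: [0.183, 3.136, 0.0]
contact_force: [1.5, 3.1, -0.3]
gripper_width: 13.9
grip_force: 30.0
```

```bash
cat > q.py <<'E'
from h import *
import time
for i in range(1): s=robot.sense();print(s['ee_pos'].round(1),s['contact_force'].round(2),s['ft_torque'].round(3))
A,d,c=cam('wrist'); P=cloud(c,d); np.savez('q.npz',im=A,d=d,f=c[0],cx=c[1],cy=c[2],E=c[3])
g=cv2.cvtColor(A,cv2.COLOR_RGB2GRAY)
v0=100+455/4.615
for v in range(int(v0)-2,int(v0)+4): print(v,g[v,242:265].tolist(),P[v,242:265,2].round().astype(int).tolist())
E
python3 q.py
```

```text
[521.8  16.8  83.4] [ 1.52  3.08 -0.28] [ 0.837 -0.423  0.048]
196 [130, 128, 133, 131, 130, 132, 127, 134, 144, 151, 143, 122, 120, 129, 99, 103, 95, 97, 142, 151, 149, 142, 149] [14, 14, 14, 15, 14, 14, 15, 15, 0, -1, 1, 17, 17, 17, 21, 21, 21, 20, -1, -1, -1, 1, 0]
197 [120, 126, 127, 126, 119, 121, 123, 126, 137, 147, 145, 115, 106, 109, 97, 103, 102, 94, 143, 150, 149, 147, 145] [14, 14, 15, 14, 13, 14, 15, 14, 0, 0, -1, 20, 19, 19, 23, 23, 24, 24, 0, 1, 0, 0, 0]
198 [110, 112, 113, 109, 110, 105, 108, 109, 113, 120, 139, 123, 116, 113, 101, 98, 99, 93, 145, 150, 148, 146, 148] [18, 19, 17, 19, 18, 20, 19, 19, 18, 18, 0, 21, 21, 20, 26, 26, 27, 25, 0, 0, -1, 1, -1]
199 [114, 115, 113, 109, 110, 112, 110, 111, 110, 102, 138, 126, 116, 121, 103, 99, 97, 97, 137, 147, 148, 148, 149] [21, 19, 20, 19, 19, 19, 21, 21, 19, 20, 0, 22, 22, 22, 28, 28, 29, 28, 0, 1, 0, 1, 1]
200 [122, 122, 125, 125, 125, 123, 121, 123, 122, 102, 133, 125, 124, 128, 109, 102, 99, 98, 136, 148, 152, 152, 154] [20, 22, 22, 21, 22, 20, 20, 21, 21, 21, 1, 23, 23, 22, 32, 31, 31, 31, 0, 0, 0, 0, 0]
201 [129, 119, 103, 103, 104, 97, 106, 106, 106, 96, 108, 104, 101, 104, 100, 101, 105, 99, 112, 120, 115, 120, 122] [22, 58, 60, 59, 60, 58, 60, 60, 60, 59, 59, 60, 58, 58, 59, 60, 60, 60, 59, 58, 60, 59, 60]
```

The gap is now about 1 px, so the bar is in about 8 mm at 3.1 N. Drawing the lid off, first part.

Call:
step_arm:
  steps:
    - {"dx": 0.002, "dy": 0, "dz": 0, "rx": 0, "ry": 0, "rz": 0, "grip": 1.0}
    - {"dx": 0.004, "dy": 0, "dz": 0, "rx": 0, "ry": 0, "rz": 0, "grip": 1.0}
    - {"dx": 0.006, "dy": 0, "dz": 0, "rx": 0, "ry": 0, "rz": 0, "grip": 1.0}
    - {"dx": 0.008, "dy": 0, "dz": 0, "rx": 0, "ry": 0, "rz": 0, "grip": 1.0}
    - {"dx": 0.01, "dy": 0, "dz": 0, "rx": 0, "ry": 0, "rz": 0, "grip": 1.0}
    - {"dx": 0.012, "dy": 0, "dz": 0, "rx": 0, "ry": 0, "rz": 0, "grip": 1.0}
    - {"dx": 0.014, "dy": 0, "dz": 0, "rx": 0, "ry": 0, "rz": 0, "grip": 1.0}

```text
time_s: 9.07
ee_pos: [507.7, 18.5, 83.4]
orientation: [0.183, 3.136, 0.0]
contact_force: [4.0, 2.6, -2.1]
gripper_width: 14.0
grip_force: 30.0
```

```bash
cat > lid.py <<'E'
from h import *
s=robot.sense();print(s['time_s'],s['ee_pos'].round(1),s['contact_force'].round(2))
A,d,c=cam('top'); P=cloud(c,d)
hsv=cv2.cvtColor(A,cv2.COLOR_RGB2HSV); w,dw,cw=cam('wrist'); Q=cloud(cw,dw)
for n,im,PP,cc in(('top',A,P,c),('wrist',w,Q,cw)):
    h=cv2.cvtColor(im,cv2.COLOR_RGB2HSV)
    m=(h[...,1]<75)&(PP[...,2]>1)&(PP[...,2]<24)&(abs(PP[...,1]-15)<95)&(PP[...,0]>330)&(PP[...,0]<505)
    m=cv2.morphologyEx(m.astype(np.uint8),cv2.MORPH_OPEN,np.ones((5,5)))
    v,u=np.nonzero(m)
    if len(u)>50: p=plane(cc,u,v,15)[:,:2].astype(np.float32);print(n,len(u),np.round(np.hstack(cv2.minAreaRect(p)),1))
np.savez('q.npz',im=w,d=dw,f=cw[0],cx=cw[1],cy=cw[2],E=cw[3])
E
python3 lid.py; python3 -c "
import numpy as np;z=np.load('q.npz');" 
```

```text
9.075 [507.7  18.5  83.4] [ 3.98  2.55 -2.08]
wrist 23755 [444.4  13.1 150.2 129.6  84.9]
```

Call:
step_arm:
  steps:
    - {"dx": 0.003, "dy": 0, "dz": 0, "rx": 0, "ry": 0, "rz": 0, "grip": 1.0}
    - {"dx": 0.006, "dy": 0, "dz": 0, "rx": 0, "ry": 0, "rz": 0, "grip": 1.0}
    - {"dx": 0.009, "dy": 0, "dz": 0, "rx": 0, "ry": 0, "rz": 0, "grip": 1.0}
    - {"dx": 0.012, "dy": 0, "dz": 0, "rx": 0, "ry": 0, "rz": 0, "grip": 1.0}
    - {"dx": 0.015, "dy": 0, "dz": 0, "rx": 0, "ry": 0, "rz": 0, "grip": 1.0}
    - {"dx": 0.018, "dy": 0, "dz": 0, "rx": 0, "ry": 0, "rz": 0, "grip": 1.0}
    - {"dx": 0.021, "dy": 0, "dz": 0, "rx": 0, "ry": 0, "rz": 0, "grip": 1.0}
    - {"dx": 0.024, "dy": 0, "dz": 0, "rx": 0, "ry": 0, "rz": 0, "grip": 1.0}
    - {"dx": 0.027, "dy": 0, "dz": 0, "rx": 0, "ry": 0, "rz": 0, "grip": 1.0}
    - {"dx": 0.029, "dy": 0, "dz": 0, "rx": 0, "ry": 0, "rz": 0, "grip": 1.0}
    - {"dx": 0.029, "dy": 0, "dz": 0, "rx": 0, "ry": 0, "rz": 0, "grip": 1.0}

```text
time_s: 10.55
ee_pos: [478.8, 21.8, 83.4]
orientation: [-0.183, -3.136, 0.0]
contact_force: [0.1, 1.2, -1.9]
gripper_width: 14.2
grip_force: 30.0
```

```bash
python3 lid.py; python3 - <<'E'
from h import *
z=np.load('q.npz'); c=(float(z['f']),float(z['cx']),float(z['cy']),z['E']); P=cloud(c,z['d'])
b=(P[...,2]>8)&(P[...,2]<33)&(P[...,0]>440)&(P[...,0]<545)&(abs(P[...,1]-8)<45)&(z['d']>0)
# height map 2mm raster
H=np.full((40,45),-9); 
for x,y,h in P[b]: 
    i=int((530-x)/2.5); j=int((52-y)/2.2)
    if 0<=i<40 and 0<=j<45: H[i,j]=max(H[i,j],h)
for i,r in enumerate(H): print(int(530-2.5*i),''.join('..' if t<0 else f'{t:2d}' for t in r))
E
```

```text
10.55 [478.8  21.8  83.4] [ 0.06  1.2  -1.91]
wrist 23790 [416.    7.4 150.2 133.3  83.5]
530 ..........................................................................................
527 ..........................................................................................
525 ..........................................................................................
522 ..........................................................................................
520 ..........................................................................................
517 ..........................................................................................
515 ................................................................1413......................
512 ..............................................................1314141413..................
510 ..............................................................2425252522..................
507 ..........................................................................................
505 ........................................................
[... 2089 characters left out ...]
...................................
447 ..........................................................................................
445 ..........................................................................................
442 ..........................................................................................
440 ..........................................................................................
437 ..........................................................................................
435 ..........................................................................................
432 ..........................................................................................
```

The lid is about 41 mm out, with its yaw unchanged and its hinge ends near x 478 (lug fronts at about 507). I'll release the bar and lift out.

Call:
step_arm:
  steps:
    - {"dx": 0, "dy": 0.002, "dz": 0, "rx": 0, "ry": 0, "rz": 0, "grip": 1.0}
    - {"dx": -0.001, "dy": 0.004, "dz": 0, "rx": 0, "ry": 0, "rz": 0, "grip": 1.0}
    - {"dx": -0.002, "dy": 0.006, "dz": 0, "rx": 0, "ry": 0, "rz": 0, "grip": 1.0}
    - {"dx": -0.002, "dy": 0.006, "dz": 0, "rx": 0, "ry": 0, "rz": 0, "grip": 1.0}
    - {"dx": -0.002, "dy": 0.006, "dz": -0.006, "rx": 0, "ry": 0, "rz": 0, "grip": 1.0}
    - {"dx": -0.002, "dy": 0.006, "dz": -0.015, "rx": 0, "ry": 0, "rz": 0, "grip": 1.0}
    - {"dx": -0.002, "dy": 0.006, "dz": -0.03, "rx": 0, "ry": 0, "rz": 0, "grip": 1.0}
    - {"dx": -0.002, "dy": 0.006, "dz": -0.07, "rx": 0, "ry": 0, "rz": 0, "grip": 1.0}
    - {"dx": -0.002, "dy": 0.006, "dz": -0.12, "rx": 0, "ry": 0, "rz": 0, "grip": 1.0}
    - {"dx": -0.002, "dy": 0.006, "dz": -0.14, "rx": 0, "ry": 0, "rz": 0, "grip": 1.0}
    - {"dx": -0.002, "dy": 0.006, "dz": -0.14, "rx": 0, "ry": 0, "rz": 0, "grip": 1.0}

```text
time_s: 12.02
ee_pos: [482.6, 27.5, 225.6]
orientation: [0.183, 3.132, 0.0]
contact_force: [0.6, -0.3, -1.5]
gripper_width: 13.7
grip_force: 30.0
```

```bash
python3 -c "
from h import *
s=robot.sense();print(s['contact_force'],s['time_s'])
im,d,c=cam('wrist');P=cloud(c,d)
q=P[(d>0)&(P[...,2]>s['ee_pos'][2]-79)&(P[...,2]<s['ee_pos'][2]-55)&(np.hypot(P[...,0]-s['ee_pos'][0],P[...,1]-s['ee_pos'][1])<40)]
for lo in range(145,175,10):
    k=q[(q[:,2]>=lo)&(q[:,2]<lo+10)]
    if len(k): print(lo,len(k),k.min(0).round(1),k.max(0).round(1),k.mean(0).round(1))
go([452.9,285.1,223.5],84.9)"
```

```text
[ 0.63098939 -0.34297159 -1.52796331] 12.025
145 8 [473.3  26.2 149.1] [473.7  29.  152.1] [473.5  27.6 150.7]
155 12 [472.6  26.3 156.3] [473.5  29.  163.4] [473.   27.7 159.7]
165 8 [472.5  26.4 165. ] [473.2  29.  168.1] [472.9  27.7 166.9]
move [np.float64(58.8), np.float64(252.5), np.float64(0.5), np.float64(0.0), np.float64(0.002), np.float64(-0.028)]
```

The fork sits unchanged in the hand. Back to the stand.

Call:
step_arm:
  steps:
    - {"dx": 0.01, "dy": 0.04, "dz": 0, "rx": 0, "ry": 0, "rz": 0, "grip": 1.0}
    - {"dx": 0.02, "dy": 0.09, "dz": 0, "rx": 0, "ry": 0, "rz": -0.01, "grip": 1.0}
    - {"dx": 0.03, "dy": 0.14, "dz": 0, "rx": 0, "ry": 0, "rz": -0.02, "grip": 1.0}
    - {"dx": 0.045, "dy": 0.19, "dz": 0, "rx": 0, "ry": 0, "rz": -0.028, "grip": 1.0}
    - {"dx": 0.055, "dy": 0.235, "dz": 0, "rx": 0, "ry": 0, "rz": -0.028, "grip": 1.0}
    - {"dx": 0.0588, "dy": 0.2525, "dz": 0, "rx": 0, "ry": 0.001, "rz": -0.028, "grip": 1.0}
    - {"dx": 0.0588, "dy": 0.2525, "dz": 0, "rx": 0, "ry": 0.001, "rz": -0.028, "grip": 1.0}
    - {"dx": 0.0588, "dy": 0.2525, "dz": 0, "rx": 0, "ry": 0.001, "rz": -0.028, "grip": 1.0}

```text
time_s: 13.08
ee_pos: [452.6, 284.1, 222.8]
orientation: [-0.14, -3.137, 0.001]
contact_force: [-0.2, -1.2, -1.1]
gripper_width: 13.9
grip_force: 30.0
```

```bash
python3 -c "
from h import *
go([452.9,285.1,85.8],84.82)"
```

```text
move [np.float64(-0.4), np.float64(1.1), np.float64(137.0), np.float64(-0.001), np.float64(-0.002), np.float64(0.001)]
```

Call:
step_arm:
  steps:
    - {"dx": 0, "dy": 0.001, "dz": 0.04, "rx": 0, "ry": -0.001, "rz": 0, "grip": 1.0}
    - {"dx": 0, "dy": 0.001, "dz": 0.06, "rx": 0, "ry": -0.001, "rz": 0, "grip": 1.0}
    - {"dx": 0, "dy": 0.001, "dz": 0.075, "rx": 0, "ry": -0.001, "rz": 0, "grip": 1.0}
    - {"dx": 0, "dy": 0.001, "dz": 0.085, "rx": 0, "ry": -0.001, "rz": 0, "grip": 1.0}
    - {"dx": 0, "dy": 0.001, "dz": 0.1, "rx": 0, "ry": -0.001, "rz": 0, "grip": 1.0}
    - {"dx": 0, "dy": 0.001, "dz": 0.115, "rx": 0, "ry": -0.001, "rz": 0, "grip": 1.0}
    - {"dx": 0, "dy": 0.001, "dz": 0.128, "rx": 0, "ry": -0.001, "rz": 0, "grip": 1.0}
    - {"dx": 0, "dy": 0.001, "dz": 0.134, "rx": 0, "ry": -0.001, "rz": 0, "grip": 1.0}
    - {"dx": 0, "dy": 0.001, "dz": 0.1365, "rx": 0, "ry": -0.001, "rz": 0, "grip": 1.0}
    - {"dx": 0, "dy": 0.001, "dz": 0.1365, "rx": 0, "ry": -0.001, "rz": 0, "grip": 1.0}

```text
time_s: 14.32
ee_pos: [452.8, 286.3, 87.1]
orientation: [0.139, 3.138, 0.0]
contact_force: [-0.5, 0.1, -0.7]
gripper_width: 13.8
grip_force: 30.0
```

Call:
step_arm:
  steps:
    - {"dx": 0, "dy": -0.0005, "dz": 0.001, "rx": 0, "ry": 0, "rz": 0, "grip": 1.0}
    - {"dx": 0, "dy": -0.0005, "dz": 0.0016, "rx": 0, "ry": 0, "rz": 0, "grip": 1.0}
    - {"dx": 0, "dy": -0.0005, "dz": 0.0016, "rx": 0, "ry": 0, "rz": 0, "grip": 1.0}

```text
time_s: 14.7
ee_pos: [452.7, 285.7, 85.4]
orientation: [0.139, 3.138, 0.0]
contact_force: [-0.1, -0.9, -0.7]
gripper_width: 13.8
grip_force: 30.0
```

Call:
step_arm:
  steps:
    - {"dx": 0, "dy": 0, "dz": 0, "rx": 0, "ry": 0, "rz": 0, "grip": 0.8}
    - {"dx": 0, "dy": 0, "dz": 0, "rx": 0, "ry": 0, "rz": 0, "grip": 0.6}
    - {"dx": 0, "dy": 0, "dz": 0, "rx": 0, "ry": 0, "rz": 0, "grip": 0.3}
    - {"dx": 0, "dy": 0, "dz": 0, "rx": 0, "ry": 0, "rz": 0, "grip": 0.0}
    - {"dx": 0, "dy": 0, "dz": 0, "rx": 0, "ry": 0, "rz": 0, "grip": 0.0}
    - {"dx": 0, "dy": 0, "dz": 0, "rx": 0, "ry": 0, "rz": 0, "grip": 0.0}
    - {"dx": 0, "dy": 0, "dz": -0.02, "rx": 0, "ry": 0, "rz": 0, "grip": 0.0}
    - {"dx": 0, "dy": 0, "dz": -0.06, "rx": 0, "ry": 0, "rz": 0, "grip": 0.0}
    - {"dx": 0, "dy": 0, "dz": -0.12, "rx": 0, "ry": 0, "rz": 0, "grip": 0.0}
    - {"dx": 0.02, "dy": 0, "dz": -0.18, "rx": 0, "ry": 0, "rz": 0, "grip": 0.0}
    - {"dx": 0.022, "dy": 0.03, "dz": -0.19, "rx": 0, "ry": 0, "rz": 0, "grip": 0.0}
    - {"dx": 0.022, "dy": 0.03, "dz": -0.19, "rx": 0, "ry": 0, "rz": 0, "grip": 0.0}
    - {"dx": 0.022, "dy": 0.03, "dz": -0.19, "rx": 0, "ry": 0, "rz": 0, "grip": 0.0}

```text
time_s: 16.32
ee_pos: [433.0, 317.0, 274.4]
orientation: [-0.139, -3.137, 0.002]
contact_force: [-0.4, -0.2, -0.6]
gripper_width: 90.9
grip_force: 0.0
```

```bash
python3 m.py; python3 - <<'E'
from h import *
A,d,c=cam('top'); B,_,_=cam('scene'); P=cloud(c,d)
t=cv2.resize(A[170:270,180:300,::-1],(600,500),interpolation=cv2.INTER_CUBIC)
s=cv2.resize(B[:,:,::-1],(667,500))[60:300,300:560]; cv2.imwrite('pics/fin.png',np.hstack([t[:, :540],cv2.resize(s,(260,240)).repeat(1,0) if False else cv2.copyMakeBorder(s,0,260,0,0,cv2.BORDER_CONSTANT)]))
h=cv2.cvtColor(A,cv2.COLOR_RGB2HSV); m=(h[...,1]<60)
U=np.indices(d.shape); m&=(P[...,0]<461)&(P[...,0]>330)&(abs(P[...,1]-15)<95)
v,u=np.nonzero(m);p=plane(c,u,v,17)[:,:2].astype(np.float32);print(np.hstack(cv2.minAreaRect(p)).round(1))
E
```

```text
[432.96809935 316.75678915 274.20894627] 16.375
top 2118 59.7 med [445.9 291.4] [452.8 285.7] [65.8 80.7] 85.59 px 213 261 157 212
handle 238 131.8 med [451.4 285. ] [451.4 284.8] [12.9 24.7] 83.76 px 227 238 191 211
[ 5.4280e+02 -1.4500e+01  9.5210e+02  1.3139e+03  2.0000e-01]
```

View pics/fin.png

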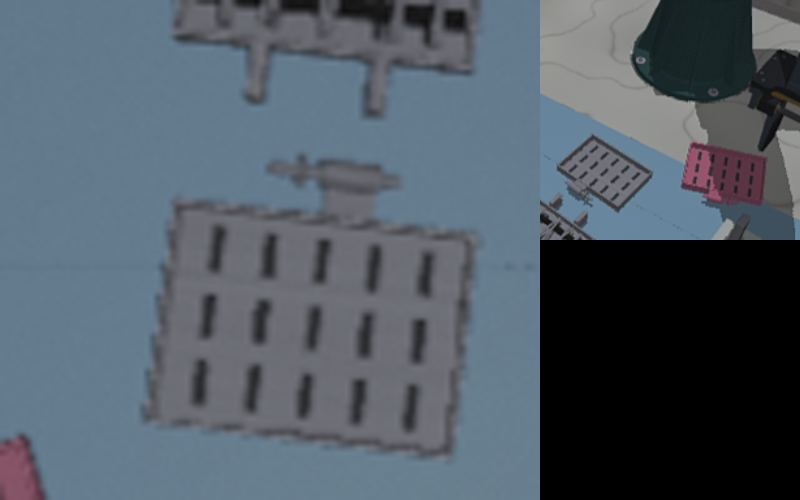

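The top view shows the bar tip at (270,168) and the end pin at (398,181), well below the lug ends at (256,100) and (374,115). The lid lies flat and square to the case, and the bar has sprung back out. The tool stands at its old height and place, and the gripper is clear.

```bash
python3 -c "
from h import *
print(robot.sign_off())"
```

```text
the job is handed in; nothing more can be done
None
```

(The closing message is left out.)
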